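# Pack the game pieces down the blue-footed gift tube

## Task

The wooden game pieces have jammed part-way down the clear gift tube with the blue foot. Take the red-handled rod from its wooden stand, push the pieces down that tube with it until they bottom out, pressing firmly, then let go and leave the rod standing in the tube on top of the pieces. Leave the pieces in the yellow-footed tube alone.

Things in the scene. Friction and masses are not known exactly. Their poses are not given: they have to be found in the camera images.
- rod_grip (a point): Centre of the red plastic handle of the packing rod: the place to grip. The rod is 175 mm long: a wooden shaft 16 mm thick with a round red handle 24 mm thick and 67 mm long at its top. This point is on the rod's axis, 140 mm above its flat lower end and 35 mm below its top; the point's z axis points up along the rod. It starts upright in a 20 mm wide, 35 mm deep hole in a dark wooden block 80 x 80 x 45 mm that is fixed to the counter; weight about 70 g.
- blue_mouth (a point): Centre of the open mouth of the clear tube with the blue foot and blue bands; z axis up along the tube. The tube is upright and fixed to the counter, its mouth 120 mm above the counter, inner width 42 mm, outer width 48 mm, wall 3 mm, foot 90 mm wide; its inner floor lies 105 mm below the mouth.
- blue_pieces (a joint): How far the stack of three round wooden game pieces (38 mm wide, 36 mm high together, the middle one red) has gone down the blue-footed tube, in m. The top of the stack lies 15 mm plus this value below the mouth. 0.054 is fully down on the tube's floor (top of the stack 69 mm below the mouth). The pieces slide with about 4 N of drag and stay where they are left; a firm press at the bottom is about 10 to 15 N.
- yellow_top (a point): Centre of the top of the similar stack (middle piece green) in the other clear tube, with the yellow foot and yellow bands, otherwise the same as the blue-footed one. Not to be moved.
Things that resemble listed ones, but are neither listed nor needed, are in the scene too. Of the things that look like the part that bears rod_grip, the middle-sized one is meant.

How it is judged:
On the way:
1. the pieces are at the bottom of the blue-footed tube and the rod presses them there with more than 6 N (value of joint blue_pieces above 0.051 m and contact force between rod and blue_pieces above 6 N).
At the end, for the whole second after the job is handed in: The pieces in the blue-footed tube are down on its floor (within 3 mm), and the rod stands at rest inside that tube on the pieces, let go: its handle's centre is 45 to 85 mm above the mouth and within 50 mm of its axis sideways, leaning less than 0.5 rad (value of joint blue_pieces above 0.051 m and horizontal distance between rod_grip and blue_mouth below 0.05 m and z of rod_grip in the frame of blue_mouth between 0.045 and 0.085 m and angle between rod_grip's own z axis and vertical below 0.5 rad and linear speed of rod below 0.03 m/s); the robot touches nothing.
It fails at once if the pieces in the yellow-footed tube are moved by more than 5 mm (distance of yellow_top from where it was at the start of the episode above 0.005 m).
It fails at once if the pieces in the blue-footed tube are pushed with the fingers instead of the rod (contact force between the fingers and blue_pieces above 1 N).
It also fails if it takes over 42 s, if anything falls off the work surface, if the arm or the gripper's body presses on something with over 40 N, if the wrist force passes 120 N, or if a joint passes its speed limit or range.

## Robot

A 6-joint arm with a two-finger parallel gripper is mounted at the origin on the work surface. World frame = base frame: x ahead of the robot, y to its left, z up, the work surface at z = 0. Lengths are in m, angles in rad, forces in N, time in s.
With the tool pointing down it reaches from about 0.375 to 0.9 m from the base axis. Payload 3.1 kg.
Tool frame: the origin (TCP) lies on the centre line of the jaws, within the pads' length; the fingertips stand 8 mm ahead of it and the grasp point (between the pads) lies 11 mm behind it (robot.tip_extent is the distance from the TCP to the fingertips, in m); y points along the fingers, z is the direction in which the jaws open and shut, and the axes are right-handed (so a half turn about y gives the same grasp; the last joint's range is limited). The gripper opens to 87 mm and grips with 3 to 60 N. Pads are 19 mm wide; open, the fingers measure 117 mm over their backs; the gripper's body (75 mm by 190 mm) begins 51 mm behind the grasp point.
Start: joints at [-1.383, 0.527, 1.433, -0, 1.181, -0.178], TCP at [0.224, -0.583, 0.231] pointing down, gripper open.
Joint ranges: [-3.08, 3.08], [-0.75, 2.2], [0.22, 2.44], [-1.43, 4.57], [0, 2.65], [-2.85, 2.85]. Speed limits (rad/s): [2.79, 2.79, 3.14, 3.14, 3.14, 3.14].

## Interface

Orientations are given as a unit quaternion [x, y, z, w].
In Python, from rig import robot gives the robot as it stands.
- The arm moves only by the shell command python3 -m crank 'ROWS' [FORCE]. ROWS is JSON, a list that holds one entry, the list of rows, each a list of 7 numbers: the turn, a rotation vector about the tool's x, y, z in degrees, then the shift along the tool's x, y, z in m, then the opening in per cent of the stroke, from 0 (shut) to 100 (fully open). In form: [[[ax, ay, az, dx, dy, dz, gripper], ...]]. A call has exactly 5 rows; each row shifts and turns the commanded pose from where the row before left it, along the tool's axes as they then stand; what a row does not reach is not made up. A row lasts 1/8 s, in which the tool goes at most 62.5 mm and 10.7 degrees, less where a joint would pass 70% of its speed; a pose out of reach is approached as far as the arm can. A call with a gripper value outside its range is refused whole. The fingers move at their own pace and stop on an object; FORCE is the grip in N (left out, the last holds). Time passes only in rows, so rows that do not move let the fingers close, or fill a call up. It gives the time, the measured TCP pose, the force and the opening at its end, in the units of the state.
- robot.get_obs(): the state, without advancing time (a new reading comes with each control period).
- robot.camera(name): name is "scene" or "top" or "wrist"; returns a dict with "img" (384x512x3 uint8, red, green, blue), "K" (3x3 intrinsics, pixels), "R" (3x3) and "t" (3): a world point X has camera coordinates R X + t; the wrist camera has in their place "T_tool_cam" (4x4, takes a point from camera to tool coordinates, whose origin is the TCP and whose axes are the tool frame's). Camera axes: x right, y down, z forward; pixel columns grow to the right and rows downward; lengths in m; the calibration is good to about 2 mm. A picture is of the moment at which its call begins: read the wrist's pose just before it. There is no depth.
- robot.hand_in(): hands the job in, once; it reports no verdict.
Trained networks look in a picture, given as the dict that the camera call returned (one of the last four; its "shot" number tells which), for a name from the list of things; names that differ only in an ending like _2 or _b are one class to them, and where a whole thing is asked for, a point or a joint stands for the part that bears it (a point fixed in the world has none). Each returns a list of dicts, best first, with "conf" (0 to 1); they miss things now and then, are a little off and sometimes report something else, mostly with a low value. They report only what shows in the picture. A call takes as long as a camera call. They do not tell look-alikes from the thing itself.
- robot.spot_in(picture, thing): "at" ([row, column] in pixels, amid what is visible of it).
The state is a dict: "time": time; "q": joint angles; "joint_velocities": joint speeds; "joint_torque": joint torques, N m; "position": TCP position; "tool_rot": TCP orientation; "ft_force": force on the tool from outside, world axes, zero at the start; "moment": the same for the moment, N m; "grip_width": finger opening in m.
Only numpy, scipy, OpenCV 4.12 (cv2) and the standard library are available. Lean on these libraries where they do the work, as an engineer would, in place of code of your own. Each camera call takes 0.05 s, during which the arm holds its last target.

## Working session

There is one attempt and no reset: what is moved stays moved. The work goes in short steps, Python scripts to look and compute and a shell command to move; the robot and the scene stay as the last step left them, time stands still between calls to the robot, and variables do not carry over. Pictures are saved under pics/ and viewed, and the job is handed in when it is done.

```bash
ls; mkdir -p pics
cat > h.py <<'E'
import numpy as np,cv2
from rig import robot
from scipy.spatial.transform import Rotation as Rn
def save(p,n): cv2.imwrite('pics/'+n,p['img'][:,:,::-1])
def ray(c,rc):
    d=np.linalg.inv(c['K'])@np.array([rc[1],rc[0],1.]); R=np.array(c['R']);t=np.array(c['t'])
    return -R.T@t, R.T@d
def onz(c,rc,z):
    o,d=ray(c,rc); return o+d*(z-o[2])/d[2]
def tri(c1,a,c2,b):
    A=[];B=[]
    M=np.zeros((3,3));v=np.zeros(3)
    for c,x in((c1,a),(c2,b)):
        o,d=ray(c,x); d/=np.linalg.norm(d);P=np.eye(3)-np.outer(d,d);M+=P;v+=P@o
    return np.linalg.solve(M,v)
def proj(c,X):
    p=np.array(c['K'])@(np.array(c['R'])@X+np.array(c['t'])); return p[1]/p[2],p[0]/p[2]
E
python3 - <<'E'
from h import *
print(robot.get_obs())
for n in('scene','top'):
    c=robot.camera(n);save(c,n+'0.png');print(n,c['K'],c['R'],c['t'])
    for k in('rod_grip','blue_mouth','blue_pieces','yellow_top'):
        print(k,[(np.round(d['at']),round(d['conf'],2)) for d in robot.spot_in(c,k)])
E
```

```text
pics
{'time': 0.0, 'q': array([-1.38248281e+00,  5.28482635e-01,  1.43387178e+00, -3.32966730e-05,
        1.18137237e+00, -1.78473003e-01]), 'joint_velocities': array([-0.00018692,  0.00074813, -0.00052266,  0.00213091, -0.00152926,
        0.00077582]), 'joint_torque': array([ 1.14315571e-03, -4.40041852e+01, -1.76590669e+01,  6.34805532e-02,
        5.80442918e-02, -1.44177684e-04]), 'position': array([ 0.22403824, -0.58272036,  0.22957119]), 'tool_rot': array([-0.12897185,  0.69600224, -0.6944933 ,  0.12894266]), 'ft_force': array([ 0.2344529 ,  0.06583498, -0.86135724]), 'moment': array([ 0.01531451, -0.00314622, -0.00752092]), 'grip_width': 0.0872413777542565}
scene [[405.43592816   0.         253.6180619 ]
 [  0.         405.43592816 197.9586612 ]
 [  0.           0.           1.        ]] [[-0.24777315  0.96881672 -0.00162255]
 [ 0.74705748  0.18999173 -0.63703081]
 [-0.61685783 -0.15905127 -0.77083663]] [ 0.12109467 -0.29252624  1.09461104]
rod_grip [(array([191., 255.]), 0.63), (array([178., 280.]), 0.63), (array([222., 224.]), 0.56)]
blue_mouth [(array([252., 344.]), 0.73)]
blue_pieces [(array([231., 350.]), 0.58)]
yellow_top [(array([232., 131.]), 0.45)]
top [[353.15723736   0.         256.11012061]
 [  0.         353.15723736 195.01115593]
 [  0.           0.           1.        ]] [[ 0.00879359 -0.99950342  0.03025873]
 [-0.98359049 -0.01409874 -0.17986377]
 [ 0.18020106 -0.02818055 -0.98322603]] [-0.02352379  0.50013986  0.66498365]
rod_grip [(array([195., 244.]), 0.72), (array([131., 261.]), 0.59)]
blue_mouth [(array([188., 163.]), 0.73)]
blue_pieces [(array([182., 153.]), 0.74)]
yellow_top [(array([134., 341.]), 0.65)]
```

View pics/scene0.png

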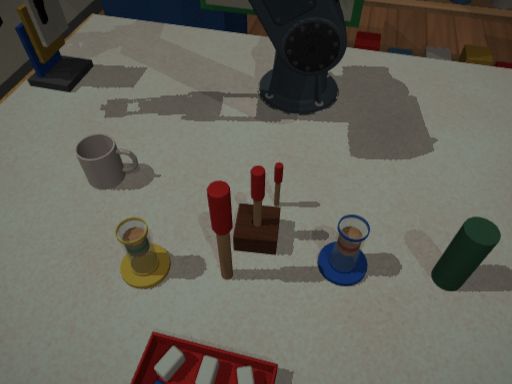

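View pics/top0.png

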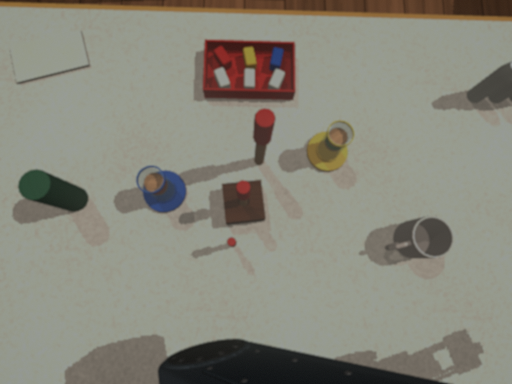

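The look-alike rods, as (row, column), are:
- **Large free-standing rod:** scene (210,222), top (125,263).
- **Rod in the dark wooden block:** scene (183,258), top (188,243).
- **Small free-standing rod:** scene (175,279), top (242,232).

The middle-sized one, standing in the block, is meant. I'll check it in close crops.

Run:
```python
import cv2,numpy as np
s=cv2.imread('pics/scene0.png');t=cv2.imread('pics/top0.png')
f=lambda a:cv2.resize(a,(400,400),interpolation=cv2.INTER_CUBIC)
cv2.imwrite('pics/crop.png',np.hstack([f(s[155:255,210:310]),f(s[200:300,300:400])]))
cv2.imwrite('pics/crop2.png',np.hstack([f(t[150:250,195:295]),f(t[140:240,110:210])]))
```

```text
(no output)
```

View pics/crop.png

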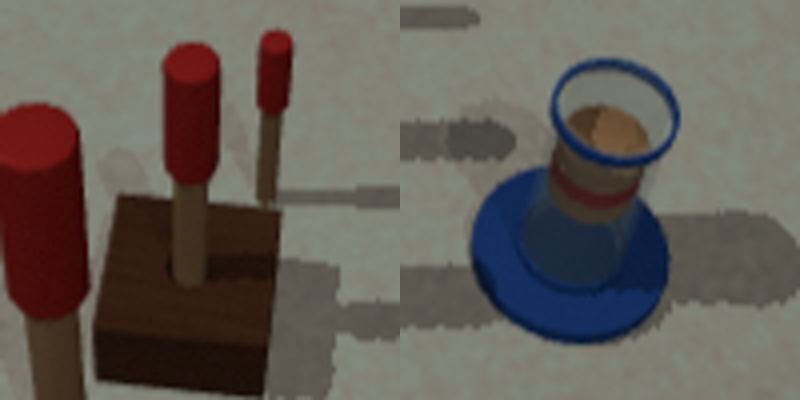

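View pics/crop2.png

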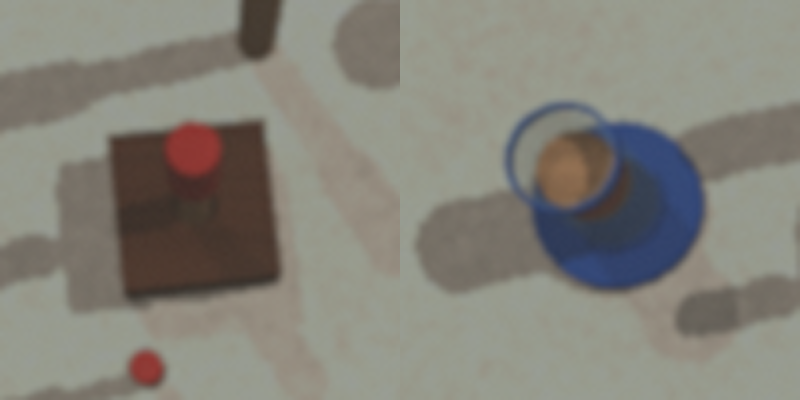

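Run:
```python
from h import *
s=robot.camera('scene');t=robot.camera('top')
def both(n,a,b,z):
    print(n,'tri',tri(s,a,t,b).round(4),'sc',onz(s,a,z).round(4),'top',onz(t,b,z).round(4))
both('rodtop',(170.5,257.5),(187.5,243.25),.185)
both('mouth',(227.75,353.75),(179.25,150.75),.12)
both('bigrod',(187,219),(118,264),.25)
both('smallrod',(165,279),(242,232),.1)
both('ymouth',(230,132),(135,341),.12)
both('green',(234,480),(186,36),.12)
# block corners in top, z=.045
for rc in((150+137/4,195+108/4),(150+122/4,195+262/4),(150+280/4,195+280/4),(150+296/4,195+127/4)): print(onz(t,rc,.045).round(4))
T=Rn.from_quat(robot.get_obs()['tool_rot']).as_matrix();print(T.round(3))
```

```text
rodtop tri [0.4873 0.0068 0.1835] sc [0.4887 0.0067 0.185 ] top [0.4869 0.0071 0.185 ]
mouth tri [0.5132 0.1744 0.1186] sc [0.5142 0.1743 0.12  ] top [0.5128 0.174  0.12  ]
bigrod tri [ 0.5832 -0.0236  0.2411] sc [ 0.5906 -0.0212  0.25  ] top [ 0.5793 -0.0226  0.25  ]
smallrod tri [0.4026 0.0264 0.1167] sc [0.3863 0.0241 0.1   ] top [0.4034 0.0267 0.1   ]
ymouth tri [ 0.6046 -0.1746  0.1159] sc [ 0.607  -0.1724  0.12  ] top [ 0.6031 -0.1735  0.12  ]
green tri [0.4933 0.362  0.1403] sc [0.4767 0.3712 0.12  ] top [0.4974 0.3749 0.12  ]
[0.5216 0.0513 0.045 ]
[ 0.5306 -0.0264  0.045 ]
[ 0.4502 -0.0359  0.045 ]
[0.4413 0.0399 0.045 ]
[[-0.933  0.     0.359]
 [-0.359  0.    -0.933]
 [-0.    -1.    -0.   ]]
```

The crops confirm the choice: the rod in the block is the middle-sized one, at about (0.4875, 0.007). The blue mouth is at about (0.513, 0.174). I'll raise the tool, turn the jaws along world y and travel over.

```bash
python3 -m crank '[[[0,10.5,0,0,-0.04,0,100],[0,10.5,0,0,-0.04,0,100],[0,0,0,-0.022,0,-0.05,100],[0,0,0,-0.022,0,-0.05,100],[0,0,0,-0.022,0,-0.05,100]]]' 40
```

```text
time: 1.23
position: [0.2906, -0.4319, 0.3107]
tool_rot: [-0.0, -0.707, 0.707, -0.0]
ft_force: [0.8, -0.2, 0.3]
grip_width: 0.0871
```

```bash
python3 -m crank '[[[0,0,0,-0.022,0,-0.049,100],[0,0,0,-0.022,0,-0.049,100],[0,0,0,-0.022,0,-0.049,100],[0,0,0,-0.022,0,-0.049,100],[0,0,0,-0.022,0,-0.049,100]]]' && python3 -m crank '[[[0,0,0,-0.022,0,-0.049,100],[0,0,0,-0.022,0,-0.049,100],[0,0,0,-0.022,0,-0.049,100],[0,0,0,-0.02,0,-0.046,100],[0,0,0,0,0,0,100]]]'
python3 - <<'E'
from h import *
o=robot.get_obs();c=robot.camera('wrist');save(c,'w1.png');print(o['position'],o['q'],o['tool_rot'])
T=c['T_tool_cam'];print(T,c['K'])
print(robot.spot_in(c,'rod_grip'))
R=Rn.from_quat(o['tool_rot']).as_matrix()
Rc=(R@T[:3,:3]).T; pc=R@T[:3,3]+o['position']
w=dict(K=c['K'],R=Rc,t=-Rc@pc)
print(pc, proj(w,np.array([.4875,.007,.185])),proj(w,np.array([.4875,.007,.045])))
E
```

```text
time: 1.85
position: [0.4006, -0.1868, 0.3109]
tool_rot: [-0.0, -0.707, 0.707, -0.0]
ft_force: [0.3, 0.1, 0.5]
grip_width: 0.0871
time: 2.48
position: [0.4867, 0.0075, 0.3107]
tool_rot: [-0.002, 0.707, -0.707, 0.002]
ft_force: [0.0, 0.6, -0.2]
grip_width: 0.0868
[0.48674553 0.00751238 0.31068325] [-2.15018435e-01  2.43003118e-01  1.66352500e+00  6.91134182e-04
  1.23435664e+00  1.34972265e+00] [-0.00176601  0.70727478 -0.70693262  0.00235452]
[[-3.20762659e-04  9.55576624e-01  2.94742620e-01 -8.06572248e-02]
 [ 1.92839759e-03 -2.94741496e-01  9.55575079e-01 -1.54483568e-01]
 [ 9.99998089e-01  8.74893761e-04 -1.74818959e-03  9.38194371e-04]
 [ 0.00000000e+00  0.00000000e+00  0.00000000e+00  1.00000000e+00]] [[308.22259062   0.         251.60468339]
 [  0.         308.22259062 192.32907982]
 [  0.           0.           1.        ]]
[{'at': [177.2, 250.6], 'conf': 0.93}, {'at': [227.0, 236.0], 'conf': 0.85}, {'at': [74.5, 288.5], 'conf': 0.75}]
[0.56727847 0.00696907 0.46523354] (np.float64(185.85257535151402), np.float64(251.7673018836718)) (np.float64(158.05471926262703), np.float64(251.9606965309755))
```

View pics/w1.png

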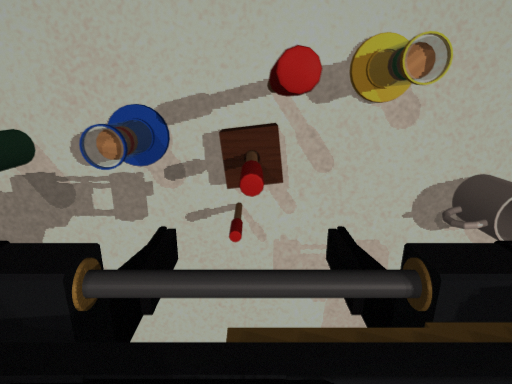

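The wrist view agrees: the rod's red top is at (184,252) against a prediction of (186,252). The big rod is at (70,298) and the blue mouth at (147,105). I'll descend and grip.

```bash
python3 -m crank '[[[0,0,0,-0.001,0.043,0,100],[0,0,0,0,0.043,0,100],[0,0,0,0,0.043,0,100],[0,0,0,0,0.042,0,100],[0,0,0,0,0,0,100]]]'
python3 - <<'E'
from h import *
c=robot.camera('wrist');save(c,'w2.png');c=robot.camera('scene');save(c,'s2.png')
E
```

```text
time: 3.2
position: [0.4844, 0.0036, 0.1373]
tool_rot: [-0.002, 0.708, -0.707, -0.003]
ft_force: [-0.6, -1.1, -0.2]
grip_width: 0.087
```

View pics/w2.png

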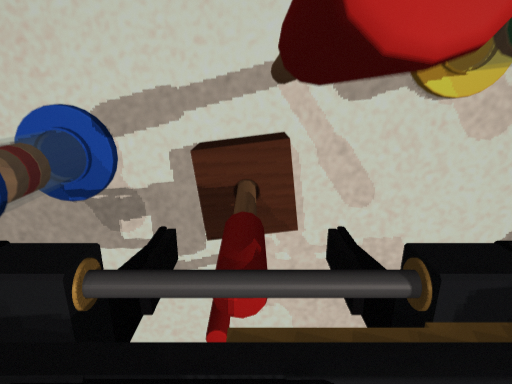

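View pics/s2.png

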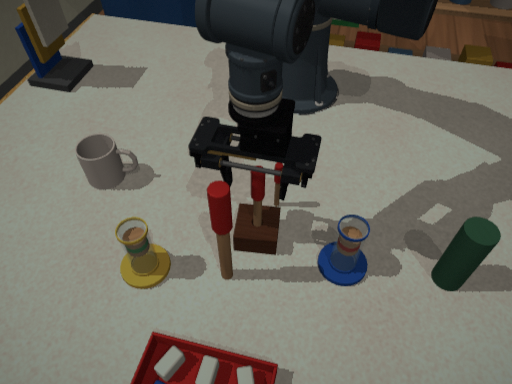

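The jaws straddle the handle, but it sits about 3–4 mm off centre (measured pose 0.4844, 0.0036). I'll correct that and close.

```bash
python3 -m crank '[[[0,0,0,-0.003,0,-0.004,100],[0,0,0,0,0,0,100],[0,0,0,0,0,0,20],[0,0,0,0,0,0,20],[0,0,0,0,0,0,20]]]' 40;  python3 -m crank '[[[0,0,0,0,0,0,0],[0,0,0,0,0,0,0],[0,0,0,0,0,0,0],[0,0,0,0,0,0,0],[0,0,0,0,0,0,0]]]' 40
```

```text
time: 3.92
position: [0.49, 0.0087, 0.1397]
tool_rot: [0.0, -0.707, 0.707, -0.0]
ft_force: [0.9, 0.4, 0.1]
grip_width: 0.0646
time: 4.55
position: [0.49, 0.0086, 0.1395]
tool_rot: [0.0, -0.707, 0.707, -0.0]
ft_force: [0.7, -0.8, -1.0]
grip_width: 0.0231
```

```bash
python3 -m crank '[[[0,0,0,0,-0.02,0,0],[0,0,0,0,-0.04,0,0],[0,0,0,0,-0.045,0,0],[0,0,0,0,-0.045,0,0],[0,0,0,0,0,0,0]]]'; python3 -m crank '[[[0,0,0,0,0,0,0],[0,0,0,0,0,0,0],[0,0,0,0,0,0,0],[0,0,0,0,0,0,0],[0,0,0,0,0,0,0]]]'
python3 - <<'E'
from h import *
o=robot.get_obs();print(o['position'],o['grip_width'])
c=robot.camera('wrist');save(c,'w3.png');c=robot.camera('scene');save(c,'s3.png');c=robot.camera('top');save(c,'t3.png')
E
```

```text
time: 5.18
position: [0.4923, 0.0083, 0.2931]
tool_rot: [-0.003, -0.706, 0.708, -0.003]
ft_force: [0.4, -0.2, -0.6]
grip_width: 0.0234
time: 5.8
position: [0.4899, 0.0087, 0.2892]
tool_rot: [-0.0, 0.707, -0.707, -0.0]
ft_force: [0.7, 0.3, -0.2]
grip_width: 0.0234
[0.48993634 0.00869944 0.28923531] 0.023358011307932858
```

View pics/w3.png

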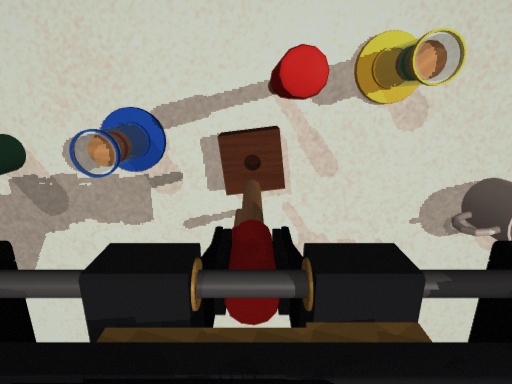

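View pics/s3.png

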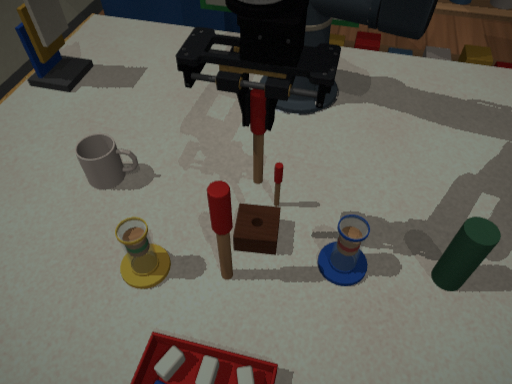

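View pics/t3.png

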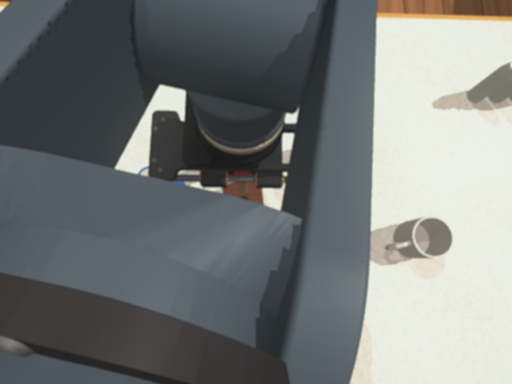

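The rod is held upright, with its lower end at scene (183,258). The wrist view shows the blue mouth at about (152,95). I'll check both.

Run:
```python
from h import *
o=robot.get_obs();c=robot.camera('wrist');T=c['T_tool_cam']
R=Rn.from_quat(o['tool_rot']).as_matrix()
Rc=(R@T[:3,:3]).T; pc=R@T[:3,3]+o['position']
w=dict(K=c['K'],R=Rc,t=-Rc@pc)
print('mouth wrist',onz(w,(152.5,95.5),.12),'bottom tip proj')
s=robot.camera('scene')
p=o['position']
for z in(.011-.140,.011+.035): print(proj(s,p+[0,0,z]))
I=cv2.imread('pics/s3.png');J=cv2.imread('pics/w3.png')
f=lambda a:cv2.resize(a,(400,400),interpolation=cv2.INTER_CUBIC)
cv2.imwrite('pics/c3.png',np.hstack([f(I[90:190,208:308]),f(J[100:200,50:150])]))
```

```text
mouth wrist [0.51466717 0.17365879 0.12      ] bottom tip proj
(np.float64(181.51611450332285), np.float64(258.3741896986709))
(np.float64(92.44271727378722), np.float64(259.36317215288534))
```

View pics/c3.png

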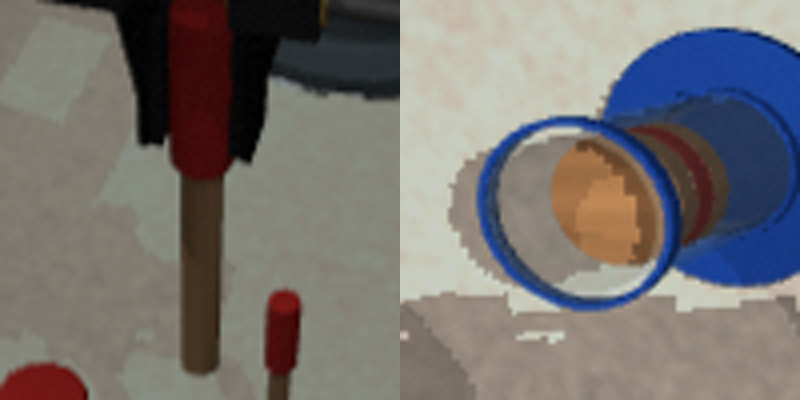

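All the measurements agree: the tip is at (181.5,258) as predicted, and the mouth is at (0.514, 0.174). I'll move over the mouth.

```bash
python3 -m crank '[[[0,0,0,-0.006,0,-0.0413,0],[0,0,0,-0.006,0,-0.0413,0],[0,0,0,-0.006,0,-0.0413,0],[0,0,0,-0.006,0,-0.0413,0],[0,0,0,0,0,0,0]]]'; python3 -m crank '[[[0,0,0,0,0,0,0],[0,0,0,0,0,0,0],[0,0,0,0,0,0,0],[0,0,0,0,0,0,0],[0,0,0,0,0,0,0]]]'
python3 - <<'E'
from h import *
o=robot.get_obs();print(o['position'],o['q'])
c=robot.camera('wrist');save(c,'w4.png');c=robot.camera('scene');save(c,'s4.png')
I=cv2.imread('pics/s4.png');J=cv2.imread('pics/w4.png')
f=lambda a:cv2.resize(a,(400,400),interpolation=cv2.INTER_CUBIC)
cv2.imwrite('pics/c4.png',np.hstack([f(I[170:300,280:410]),f(J[80:280,150:350])]))
E
```

```text
time: 6.68
position: [0.5141, 0.1763, 0.2895]
tool_rot: [-0.001, 0.707, -0.707, 0.002]
ft_force: [0.7, -0.3, -0.7]
grip_width: 0.0231
time: 7.3
position: [0.514, 0.1736, 0.2896]
tool_rot: [0.0, 0.707, -0.707, -0.0]
ft_force: [-0.2, 0.8, -1.3]
grip_width: 0.0232
[0.51397334 0.17357602 0.28960953] [1.19616485e-01 3.48691956e-01 1.56678484e+00 9.11897638e-06
 1.22609927e+00 1.69069997e+00]
```

View pics/c4.png

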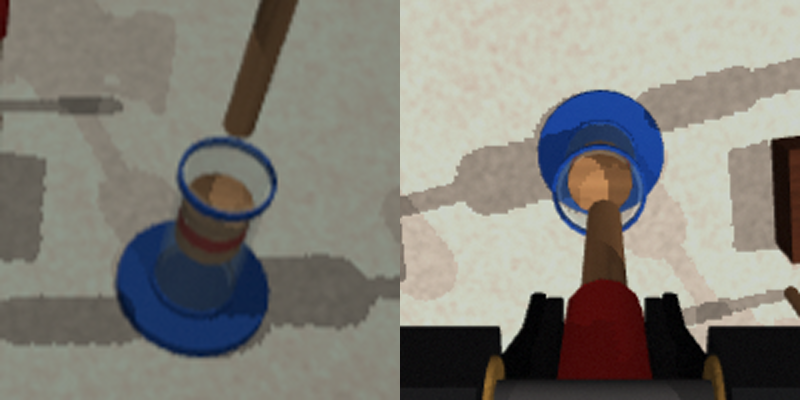

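```bash
python3 -m crank '[[[0,0,0,0,0.015,0,0],[0,0,0,0,0.015,0,0],[0,0,0,0,0.012,0,0],[0,0,0,0,0.01,0,0],[0,0,0,0,0,0,0]]]' 55
python3 -m crank '[[[0,0,0,0,0.008,0,0],[0,0,0,0,0.008,0,0],[0,0,0,0,0.008,0,0],[0,0,0,0,0.008,0,0],[0,0,0,0,0,0,0]]]'
python3 - <<'E'
from h import *
c=robot.camera('wrist');save(c,'w5.png');c=robot.camera('scene');save(c,'s5.png')
I=cv2.imread('pics/s5.png');J=cv2.imread('pics/w5.png')
f=lambda a:cv2.resize(a,(400,400),interpolation=cv2.INTER_CUBIC)
cv2.imwrite('pics/c5.png',np.hstack([f(I[170:300,280:410]),f(J[80:280,150:350])]))
E
```

```text
time: 8.02
position: [0.5133, 0.1738, 0.2364]
tool_rot: [0.001, -0.707, 0.707, 0.001]
ft_force: [-0.2, 0.8, -1.1]
grip_width: 0.0226
time: 8.65
position: [0.5135, 0.1738, 0.2047]
tool_rot: [0.001, -0.707, 0.707, 0.001]
ft_force: [-0.6, 0.2, -1.4]
grip_width: 0.0233
```

View pics/c5.png

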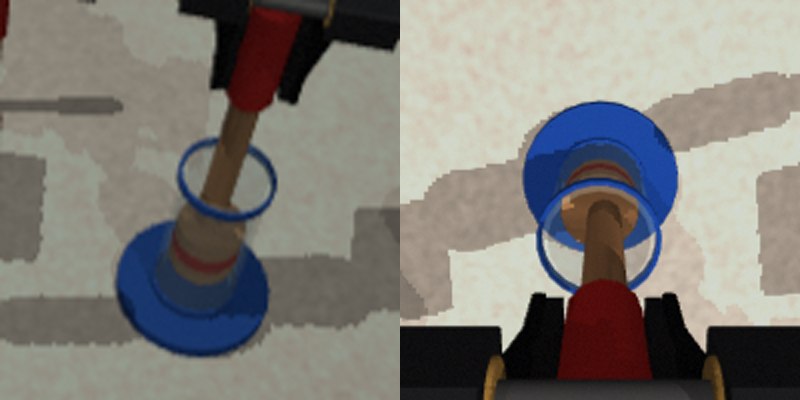

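The pieces are sliding down ahead of the rod, with roughly 25 mm left to go.

```bash
python3 -m crank '[[[0,0,0,0,0.006,0,0],[0,0,0,0,0.006,0,0],[0,0,0,0,0.006,0,0],[0,0,0,0,0.003,0,0],[0,0,0,0,0,0,0]]]'
python3 -m crank '[[[0,0,0,0,0.001,0,0],[0,0,0,0,0.001,0,0],[0,0,0,0,0.001,0,0],[0,0,0,0,0,0,0],[0,0,0,0,0,0,0]]]'
```

```text
time: 9.38
position: [0.5138, 0.1739, 0.1839]
tool_rot: [0.0, -0.707, 0.707, 0.0]
ft_force: [-0.4, -0.4, -0.5]
grip_width: 0.0231
time: 10.0
position: [0.5141, 0.1739, 0.1816]
tool_rot: [0.0, -0.707, 0.707, -0.0]
ft_force: [-0.6, -0.1, 2.9]
grip_width: 0.0234
```

```bash
python3 -m crank '[[[0,0,0,0,0.001,0,0],[0,0,0,0,0.001,0,0],[0,0,0,0,0,0,0],[0,0,0,0,0,0,0],[0,0,0,0,0,0,0]]]'
```

```text
time: 10.62
position: [0.5142, 0.1739, 0.1804]
tool_rot: [0.0, 0.707, -0.707, 0.0]
ft_force: [-1.7, -0.5, 7.7]
grip_width: 0.0231
```

```bash
python3 -m crank '[[[0,0,0,0,0.001,0,0],[0,0,0,0,0.001,0,0],[0,0,0,0,0,0,0],[0,0,0,0,0,0,0],[0,0,0,0,0,0,0]]]'
```

```text
time: 11.25
position: [0.5146, 0.174, 0.1803]
tool_rot: [0.001, 0.707, -0.707, 0.001]
ft_force: [-3.1, -0.2, 18.5]
grip_width: 0.023
```

The pieces have bottomed out: at about 19 N the tool no longer advances, and the TCP height of 0.180 matches the floor. I'll relieve the force, then look before letting go.

```bash
python3 -m crank '[[[0,0,0,0,-0.001,0,0],[0,0,0,0,-0.001,0,0],[0,0,0,0,-0.001,0,0],[0,0,0,0,0,0,0],[0,0,0,0,0,0,0]]]'
python3 - <<'E'
from h import *
c=robot.camera('wrist');save(c,'w6.png');c=robot.camera('scene');save(c,'s6.png')
I=cv2.imread('pics/s6.png');J=cv2.imread('pics/w6.png')
f=lambda a:cv2.resize(a,(400,400),interpolation=cv2.INTER_CUBIC)
cv2.imwrite('pics/c6.png',np.hstack([f(I[170:300,280:410]),f(J[80:280,150:350])]))
E
```

```text
time: 11.88
position: [0.514, 0.1739, 0.1805]
tool_rot: [-0.0, 0.707, -0.707, 0.0]
ft_force: [0.3, 1.4, 2.4]
grip_width: 0.0231
```

View pics/c6.png

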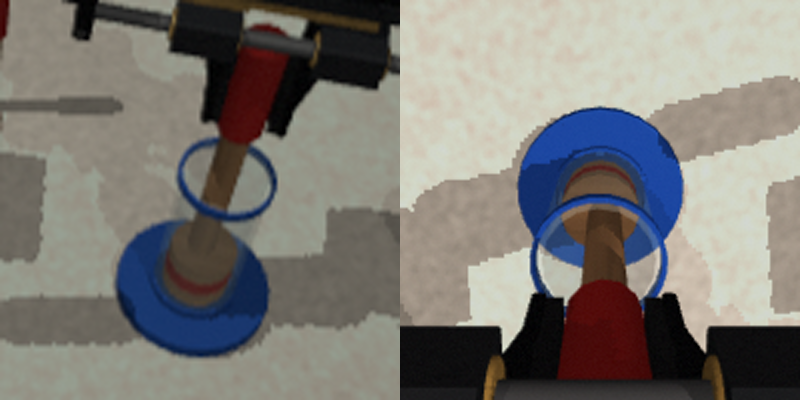

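The stack sits on the foot, with the rod upright on top of it. I'll release gently and then rise straight up.

```bash
python3 -m crank '[[[0,0,0,0,0,0,30],[0,0,0,0,0,0,36],[0,0,0,0,0,0,45],[0,0,0,0,0,0,70],[0,0,0,0,0,0,100]]]' 10; python3 -m crank '[[[0,0,0,0,0,0,100],[0,0,0,0,0,0,100],[0,0,0,0,0,0,100],[0,0,0,0,0,0,100],[0,0,0,0,0,0,100]]]'
python3 - <<'E'
from h import *
c=robot.camera('scene');save(c,'s7.png')
E
```

```text
time: 12.6
position: [0.5139, 0.1739, 0.1805]
tool_rot: [0.0, -0.707, 0.707, -0.0]
ft_force: [-0.7, 0.7, 0.8]
grip_width: 0.0514
time: 13.22
position: [0.514, 0.1739, 0.1806]
tool_rot: [-0.0, 0.707, -0.707, 0.0]
ft_force: [-0.3, -0.0, 0.6]
grip_width: 0.0864
```

View pics/s7.png

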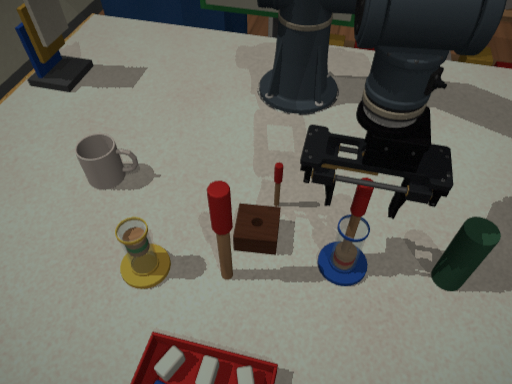

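The rod stands free with its handle at about (200,361), between the open jaws. I'll rise.

```bash
python3 -m crank '[[[0,0,0,0,-0.02,0,100],[0,0,0,0,-0.03,0,100],[0,0,0,0,-0.04,0,100],[0,0,0,0,-0.03,0,100],[0,0,0,0,0,0,100]]]'; python3 -m crank '[[[0,0,0,0,0,0,100],[0,0,0,0,0,0,100],[0,0,0,0,0,0,100],[0,0,0,0,0,0,100],[0,0,0,0,0,0,100]]]'
python3 - <<'E'
from h import *
o=robot.get_obs();print(o['position'])
s=robot.camera('scene');save(s,'s8.png');c=robot.camera('wrist');save(c,'w8.png')
for z in(.051,.191,.226):print(proj(s,np.array([.514,.174,z])))
a=cv2.imread('pics/s8.png');b=cv2.imread('pics/w8.png')
f=lambda a:cv2.resize(a,(400,400),interpolation=cv2.INTER_CUBIC)
cv2.imwrite('pics/c8.png',np.hstack([f(a[160:300,280:420]),f(b[80:280,150:350])]))
E
```

```text
time: 13.9
position: [0.5155, 0.1742, 0.3031]
tool_rot: [0.002, 0.707, -0.707, 0.002]
ft_force: [-0.7, -0.1, -0.1]
grip_width: 0.087
time: 14.52
position: [0.5139, 0.1739, 0.3003]
tool_rot: [0.0, -0.707, 0.707, 0.0]
ft_force: [0.3, 0.3, -0.4]
grip_width: 0.0871
[0.51391091 0.17387629 0.30029539]
(np.float64(250.47058488965985), np.float64(346.1848615510263))
(np.float64(199.87401254405708), np.float64(362.60830247262885))
(np.float64(184.26076264821995), np.float64(367.6762996781902))
```

View pics/c8.png

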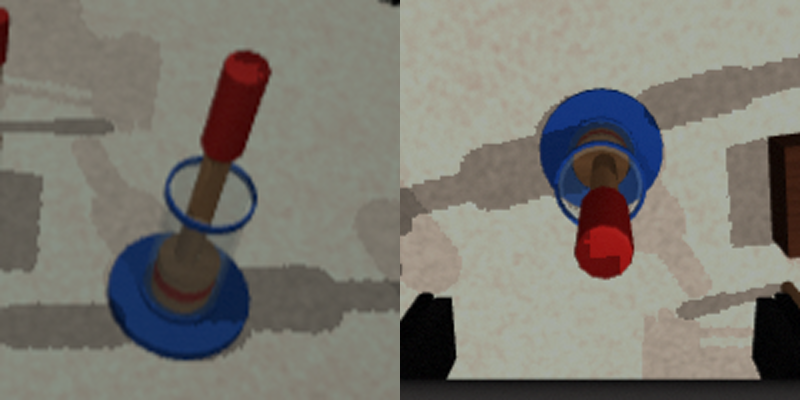

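View pics/s8.png

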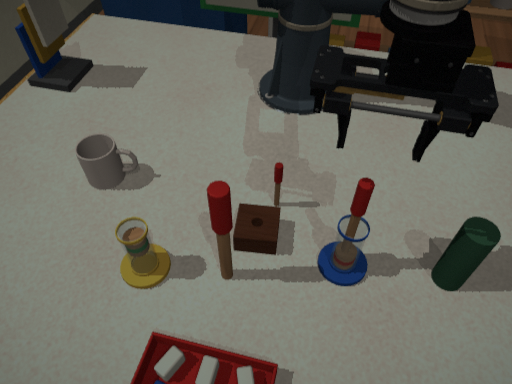

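The rod stands upright: its top is at (183,366) against a prediction of (184,368). The gripper is well clear, so I'll hand in.

```bash
python3 -c "
from rig import robot
print(robot.hand_in())"
```

```text
the job is handed in; nothing more can be done
None
```

I took the middle-sized rod from the block, pushed the blue-footed tube's pieces to its floor and left the rod standing on them. I handed in at about 14.6 s of the 42 s allowed; no verdict was reported.

- **Pressing:** At the bottom the wrist read about 18.5 N and the tool stopped advancing. That is slightly firmer than the suggested 10–15 N. The tool height there put the rod's lower end at about z = 0.051 m, which matches pieces fully down.
- **Release:** I eased the force off, opened the jaws and rose 120 mm. The last pictures show the rod upright on the bottomed stack, within about 2 pixels of where it should appear. The handle's centre is about 71 mm above the mouth by calculation.
- **Yellow tube:** The arm did not go near the yellow-footed tube after lifting the rod. It looks unchanged in the last picture, though I did not measure it.
- **Disagreements:** Before gripping, the tool read 3–4 mm off target, partly because the arm had not settled. I corrected that before closing. No other check failed.

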